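# Set a test tile under its kiln roof slab

### The arm

A 6-joint arm with a two-finger parallel gripper is mounted at the origin on the work surface. World frame = base frame: x ahead of the robot, y to its left, z up, the work surface at z = 0. Lengths are in m, angles in rad, forces in N, time in s.
With the tool pointing down it reaches from about 0.3 to 0.85 m from the base axis. Payload 4.2 kg.
Tool frame: the origin (TCP) lies midway between the tips of the shut fingers; the grasp point (between the pads) lies 19 mm behind it; x points along the fingers, y is the direction in which the jaws open and shut, and the axes are right-handed (so a half turn about x gives the same grasp; the last joint's range is limited). The gripper opens to 91 mm and grips with 3 to 60 N. Pads are 32 mm wide; open, the fingers measure 118 mm over their backs; the gripper's body (76 mm by 178 mm) begins 60 mm behind the grasp point.
Start: joints at [1.093, 0.32, 1.565, -0, 1.257, -0.02], TCP at [0.254, 0.516, 0.214] pointing down, gripper open.
Joint ranges: [-3.11, 3.11], [-0.84, 2.01], [0.21, 2.61], [-1.34, 4.49], [0.05, 2.63], [-2.56, 2.56]. Speed limits (rad/s): [2.57, 2.57, 3.14, 3.14, 3.14, 3.14].

### API

Orientations are given as a unit quaternion [w, x, y, z].
In Python, from rig import arm gives the robot as it stands.
- The arm moves only by the tool apply_moves, never from a script. Its argument "steps" is text: rows parted by semicolons, each of 5 numbers parted by spaces: the opening, from -1 (shut) to 1 (fully open), so that 0 is half open, then the shift along the tool's x, y, z in mm, then the turn about the tool's x in degrees. A call has 1 to 20 rows; each row shifts and turns the pose as measured when the row begins, along the tool's axes as they then stand; what a row does not reach is not made up. A row lasts 1/8 s, in which the tool goes at most 62.5 mm and 10.7 degrees, less where a joint would pass 70% of its speed; a pose out of reach is approached as far as the arm can. A call with a gripper value outside its range is refused whole. The fingers move at their own pace and stop on an object; "grip_force" is the grip in N (left out, the last holds). Time passes only in rows, so rows that do not move let the fingers close. It gives the time, the measured TCP pose, the force and the opening at its end, in the units of the state.
- arm.observe(): the state, without advancing time (a new reading comes with each control period).
- arm.grab_frame(name): name is "scene" or "top" or "wrist"; returns a dict with "img" (420x560x3 uint8, red, green, blue), "range_z" (420x560 float32, m along the optical axis (not along the pixel's ray), 0 where there is no reading), "vfov" (degrees; the focal length in pixels is half the picture's height over the tangent of half this angle, whatever the lens; pixels are square), "cx", "cy" (the principal point, pixels), "R" (3x3) and "t" (3): a world point X has camera coordinates R X + t. Camera axes: x right, y down, z forward; pixel columns grow to the right and rows downward; lengths in m; the calibration is good to about 2 mm. A picture is of the moment at which its call begins.
- arm.hand_in(): hands the job in, once; it reports no verdict.
The state is a dict: "t": time; "q": joint angles; "dq": joint speeds; "tau": joint torques, N m; "ee_pos": TCP position; "tcp_rot": TCP orientation; "force": force on the tool from outside, world axes, zero at the start; "moment": the same for the moment, N m; "opening": finger opening in m.
Only numpy, scipy, OpenCV 4.12 (cv2) and the standard library are available. Lean on these libraries where they do the work, as an engineer would, in place of code of your own. Each camera call takes 0.05 s, during which the arm holds its last target. There are 200 camera calls.

### The job

Stand the T-shaped test tile upright on the pale patch in the middle of the fireclay setter, then lay the flat kiln slab squarely and centrally across the setter's two raised bearers so that it roofs the tile. Set both pieces down rather than dropping them, let go of them, and leave the mould, the jug and the bowl where they are.

Things in the scene. Friction and masses are not known exactly. Their poses are not given: they have to be found in the camera images.
- setter: Fireclay tray fixed to the bench. Sizes in mm. Floor 156 (x) x 136 (y), its surface at z = 12 mm. Two raised bearers (walls) run the full length along x, 16 thick, centred at y = +-60, flat tops at z = 55; 104 clear between them. Low end kerbs 10 thick, centred at x = +-73, tops at z = 24. Pale patch 86 (x) x 82 (y) in mid-floor. Origin: centre of the underside, at bench height; z up.
- tile: Loose bisque-fired clay test tile, an upside-down T, about 90 g: foot 54 (its x) x 64 (its y) x 8 mm thick, with a thin upright fin in the middle of the foot, 12 mm thick (x), 64 mm long (y), from 8 to 34 mm high. Origin: centre of the underside of the foot; z up. It starts upright on the bench.
- batt: Loose flat kiln slab of fireclay, a plain rectangle 60 (x) x 160 (y, its length) x 15 mm thick, about 300 g. Origin: centre of the underside; z up. It starts flat on the bench. As a roof its length runs along the setter's y, from bearer to bearer, each end overhanging by 12 mm.
- mould: Bystander: round plaster mould with a dark band, 120 mm across, 120 mm high. Origin: centre of the underside.
- jug: Bystander: grey clay round-bellied jug, 94 mm across, 110 mm high. Origin: centre of the underside.
- bowl: Bystander: open white bowl, 120 mm across, 50 mm high. Origin: centre of the underside.
There are look-alikes about, which are no part of the job. Of the things like the tile, leave any that is orange or pink; of the rest the larger one is meant.

How it is judged:
On the way:
1. the tile stands on the patch, released, with the slab not yet over the setter (horizontal distance between tile and setter below 0.025 m and z of tile in the frame of setter between 0.008 and 0.016 m and angle between tile's own z axis and vertical below 0.1 rad and linear speed of tile below 0.03 m/s and contact force between the fingers and tile below 0.05 N and horizontal distance between batt and setter above 0.1 m), for 0.2 s.
At the end, for the whole second after the job is handed in: Tile upright (0.1 rad) on the setter floor within 25 mm of its centre. Slab flat (0.06 rad) on both bearers, underside within 4 mm of their tops, centre within 18 mm across and 30 mm along them, within 30 mm of the tile horizontally, square within 0.2 rad. Both released and at rest (horizontal distance between tile and setter below 0.025 m and z of tile in the frame of setter between 0.008 and 0.016 m and angle between tile's own z axis and vertical below 0.1 rad and linear speed of each of tile, batt below 0.03 m/s and x of batt in the frame of setter between -0.03 and 0.03 m and y of batt in the frame of setter between -0.018 and 0.018 m and z of batt in the frame of setter between 0.051 and 0.059 m and horizontal distance between batt and tile below 0.03 m and angle between batt's own z axis and vertical below 0.06 rad and angle between the y axis of batt and the y axis of setter, either way round below 0.2 rad and angular speed of batt below 0.2 rad/s); the robot touches nothing.
It fails at once if the tile or the slab is dropped (falls freely from more than about 2 cm) ((linear speed of tile above 0.6 m/s and contact force between the fingers and tile below 0.05 N) or (linear speed of batt above 0.6 m/s and contact force between the fingers and batt below 0.05 N)).
It fails at once if the mould is moved more than 30 mm (distance of mould from where it was at the start of the episode above 0.03 m).
It fails at once if the jug is moved more than 30 mm (distance of jug from where it was at the start of the episode above 0.03 m).
It fails at once if the bowl is moved more than 30 mm (distance of bowl from where it was at the start of the episode above 0.03 m).
It also fails if it takes over 62 s, if anything falls off the work surface, if the arm or the gripper's body presses on something with over 40 N, if the wrist force passes 120 N, or if a joint passes its speed limit or range.

## Working session

There is one attempt and no reset: what is moved stays moved. The work goes in short steps, Python scripts to look and compute and a tool call to move; the robot and the scene stay as the last step left them, time stands still between calls to the robot, and variables do not carry over. Pictures are saved under pics/ and viewed, about 8 in all and at most 12, crops included, and the job is handed in when it is done.

Besides the shell and the picture viewer there is one more tool, called after "Request:" as a command line: name --argument value ..., lists and objects as JSON in quotes. apply_moves: Moves the arm, as the interface text tells. Its arguments: {"type":"object","properties":{"steps":{"type":"string"},"grip_force":{"type":"number"}},"required":["steps"]}

```bash
mkdir -p pics; ls
cat > h.py <<'E'
import numpy as np, cv2
from rig import arm
def grab(n,f=None):
    d=arm.grab_frame(n)
    if f: cv2.imwrite('pics/'+f,d['img'][:,:,::-1])
    return d
def cloud(d):
    H,W=d['range_z'].shape; f=H/2/np.tan(np.radians(d['vfov'])/2)
    v,u=np.mgrid[:H,:W]; z=d['range_z'].astype(float)
    c=np.stack([(u-d['cx'])/f*z,(v-d['cy'])/f*z,z],-1)
    P=(c-d['t'])@np.array(d['R']); P[z<=0]=np.nan
    return P
E
python3 - <<'E'
from h import *
for n in('scene','top'):
    d=grab(n,n+'0.png');np.savez(n+'0.npz',P=cloud(d),img=d['img'])
    print(n,d['vfov'],d['t'],np.array(d['R']).round(2).tolist())
print(arm.observe())
E
```

```text
pics
scene 53.67772801068972 [-0.50251965 -0.21585059  1.51522045] [[0.87, 0.5, -0.01], [0.39, -0.7, -0.59], [-0.3, 0.51, -0.81]]
top 47.68027283557014 [-0.01273999  0.56833541  1.27681169] [[-0.02, -1.0, 0.02], [-1.0, 0.02, -0.07], [0.07, -0.02, -1.0]]
{'t': 0.1, 'q': array([ 1.09299424e+00,  3.20248838e-01,  1.56553144e+00, -1.99688390e-06,
        1.25738153e+00, -1.99823504e-02]), 'dq': array([-0.00036292, -0.00216468, -0.00351954, -0.00033048,  0.00105936,
        0.00116476]), 'tau': array([ 2.86483737e-04, -4.13330269e+01, -2.32509327e+01,  7.29595986e-02,
        4.21622931e-02, -3.30675732e-05]), 'ee_pos': array([0.25393731, 0.51540443, 0.21320229]), 'tcp_rot': array([ 0.68852526,  0.1599157 ,  0.68879728, -0.1609914 ]), 'force': array([ 0.38785625, -1.01156608, -1.36758945]), 'moment': array([-0.02403559, -0.01804186,  0.05079098]), 'opening': 0.0912147427689576}
```

View pics/top0.png

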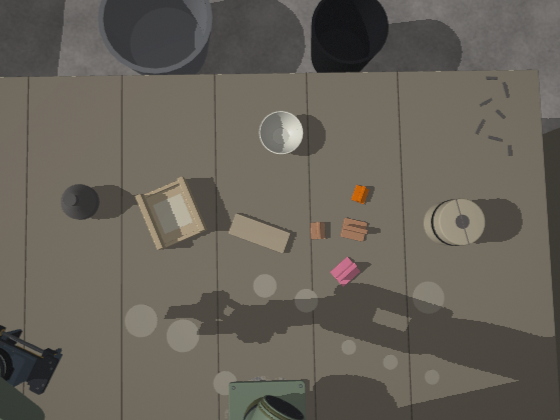

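View pics/scene0.png

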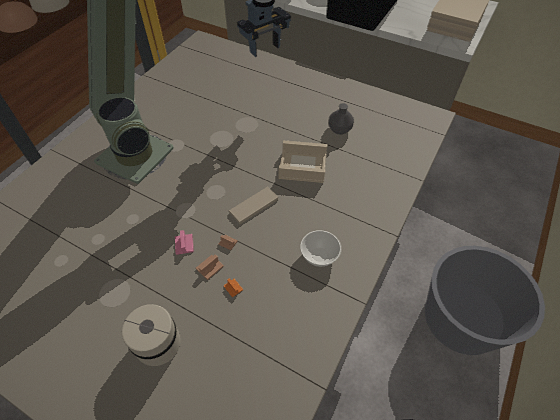

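The top view shows the setter at (170,213), the slab at (261,233), the bowl at (281,133), the jug at (80,202) and the mould at (460,222). There are four tile-like things: terracotta (355,230), a smaller terracotta (317,230), orange (360,194) and pink (346,271). Leaving out orange and pink, the larger terracotta at (355,230) fits the description. I'll measure them and confirm with a crop.

Run:
```python
from h import *
D=np.load('top0.npz');P=D['P'];I=D['img']
cv2.imwrite('pics/crop1.png',cv2.resize(I[170:290,290:400,::-1],None,fx=5,fy=5,interpolation=cv2.INTER_CUBIC))
def rect(m,nm):
    m=np.nan_to_num(m).astype(np.uint8); n,l,s,c=cv2.connectedComponentsWithStats(m)
    for k in range(1,n):
        if s[k,4]<25: continue
        Q=P[l==k]; (cx,cy),(w,h),a=cv2.minAreaRect((Q[:,:2]*1000).astype(np.float32))
        print(nm,c[k].round(),s[k,4],'ctr',round(cx),round(cy),'size',round(w),round(h),'ang',round(a,1),'z',np.nanpercentile(Q[:,2]*1000,[5,50,95]).round(1))
Z=P[...,2]*1000
def win(r0,r1,c0,c1):
    w=np.zeros(Z.shape,bool);w[r0:r1,c0:c1]=1;return w
rect((Z>4)&win(170,300,300,400),'tilelike')
rect((Z>22)&win(170,300,300,400),'fin')
rect((Z>7)&win(200,260,220,300),'batt')
rect((Z>35)&win(165,255,130,212),'bearers')
rect((Z>6)&win(165,255,130,212),'setter')
rect((Z>20)&win(90,260,50,500)&~win(165,300,130,400),'others')
print(np.nanmedian(Z[300:340,440:500]))
```

```text
tilelike [360. 194.] 177 ctr 602 -270 size 38 46 ang 68.7 z [ 4.3  7.7 25. ]
tilelike [354. 229.] 432 ctr 505 -249 size 65 56 ang 74.9 z [ 4.8  9.1 36. ]
tilelike [318. 230.] 189 ctr 501 -149 size 49 39 ang 1.4 z [ 4.3  7.8 26.2]
tilelike [345. 271.] 434 ctr 390 -218 size 62 76 ang 41.0 z [ 4.6  9.1 35. ]
fin [361. 194.] 33 ctr 601 -270 size 8 44 ang 66.5 z [22.3 23.8 28.3]
fin [318. 230.] 50 ctr 504 -149 size 8 44 ang 89.4 z [22.3 24.4 28.5]
fin [355. 229.] 113 ctr 504 -249 size 64 13 ang 76.0 z [27.4 32.9 37.4]
fin [346. 272.] 120 ctr 389 -221 size 12 63 ang 41.2 z [27.5 33.  36.3]
batt [259. 233.] 1281 ctr 500 12 size 160 60 ang 68.7 z [10.1 14.5 18.8]
bearers [191. 203.] 394 ctr 581 192 size 155 17 ang 22.3 z [44.8 54.3 58.6]
bearers [149. 221.] 432 ctr 535 303 size 156 18 ang 22.3 z [41.1 53.8 58. ]
setter [171. 214.] 3067 ctr 559 254 size 165 149 ang 22.1 z [ 8.4 14.5 56.4]
others [281. 130.] 776 ctr 770 -51 size 117 117 ang 88.9 z [21.3 37.  51.4]
others [ 80. 202.] 1071 ctr 593 487 size 93 91 ang 54.9 z [ 38.4  65.8 110.3]
others [455. 222.] 2251 ctr 515 -502 size 120 119 ang 36.3 z [ 42.1 118.3 123. ]
-0.6402464653815965
```

View pics/crop1.png

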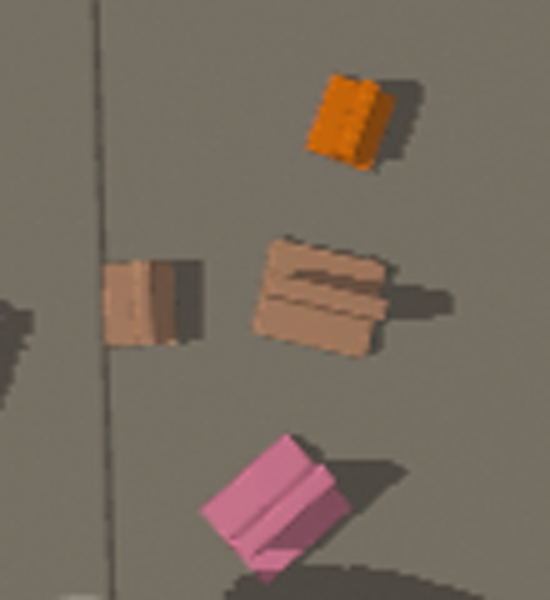

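The crop confirms the larger terracotta T at top-view (355,230). It measures 65x56 mm, against 49x39 for the small one, and its fin top is at about 34 mm, so the sizes match. The setter and slab sizes match as well. Next is a helper that turns world targets into tool shifts.

```bash
cat >> h.py <<'E'
from scipy.spatial.transform import Rotation as Ro
def go(x,y,z,yaw):
    """tool-axis shift (mm) and turn needed to get TCP to x,y,z (mm) with tool y along yaw deg (mod 180); turn first, then shift"""
    s=arm.observe(); q=s['tcp_rot']; R=Ro.from_quat(np.r_[q[1:],q[0]])
    M=R.as_matrix(); cur=np.degrees(np.arctan2(M[1,1],M[0,1]))
    for t in {(cur-yaw+90)%180-90,((cur-yaw+90)%180-90)+(-180 if (cur-yaw+90)%180>90 else 180)}:
        M2=(R*Ro.from_rotvec([t,0,0],degrees=True)).as_matrix()
        print('turn %.1f -> q6 about %.2f or %.2f; shift'%(t,s['q'][5]+np.radians(t),s['q'][5]-np.radians(t)),(M2.T@(np.array([x,y,z])-s['ee_pos']*1000)).round(1))
    print('t',s['t'],'pos',(s['ee_pos']*1000).round(1),'yaw',cur.round(1),'toolx',M[:,0].round(3),'q',s['q'].round(2),'F',s['force'].round(1),'open',s['opening'].round(4))
E
python3 -c "
from h import *
go(505,-249,150,-14)"
```

```text
turn -102.2 -> q6 about -1.80 or 1.76; shift [  64.1 -428.6 -680.9]
turn 77.8 -> q6 about 1.34 or -1.38; shift [ 64.1 428.6 680.9]Traceback (most recent call last):
  File "<string>", line 3, in <module>
    go(505,-249,150,-14)
    ~~^^^^^^^^^^^^^^^^^^
  File "h.py", line 21, in go
    print('t',s['t'],'pos',(s['ee_pos']*1000).round(1),'yaw',cur.round(1),'toolx',M[:,0].round(3),'q',s['q'].round(2),'F',s['force'].round(1),'open',s['opening'].round(4))
                                                                                                                                                     ^^^^^^^^^^^^^^^^^^
AttributeError: 'float' object has no attribute 'round'
```

```bash
sed -i "s/s\['opening'\].round(4)/s['opening']/" h.py
```

Request:
apply_moves --steps "1 0 0 0 10; 1 0 0 0 10; 1 0 0 0 10; 1 0 0 0 10; 1 0 0 0 10; 1 0 0 0 10; 1 0 0 0 10; 1 0 0 0 7.8" --grip_force 25

```text
t: 1.1
ee_pos: [0.2527, 0.513, 0.2089]
tcp_rot: [-0.424, -0.564, -0.421, 0.571]
force: [0.0, -0.6, -0.5]
opening: 0.0913
```

Request:
apply_moves --steps "1 0 25 40 0; 1 0 25 40 0; 1 0 25 40 0; 1 0 25 40 0; 1 0 25 40 0; 1 0 25 40 0; 1 0 25 40 0; 1 0 25 40 0; 1 0 25 40 0; 1 0 25 40 0; 1 0 25 40 0; 1 0 25 40 0; 1 0 25 40 0; 1 0 25 40 0; 1 0 25 40 0; 1 0 25 40 0"

```text
t: 3.1
ee_pos: [0.4561, -0.2356, 0.2119]
tcp_rot: [-0.425, -0.561, -0.422, 0.571]
force: [1.4, -0.3, 0.1]
opening: 0.0912
```

```bash
python3 -c "
from h import *
go(505,-249,150,-14)"
```

```text
turn 177.6 -> q6 about 2.90 or -3.30; shift [ 61.7 -51.   -0.4]
turn -2.4 -> q6 about -0.24 or -0.16; shift [61.7 51.   0.4]
t 3.1 pos [ 456.1 -235.6  211.9] yaw -16.4 toolx [-0.008 -0.012 -1.   ] q [-0.49  0.22  1.7  -0.01  1.21 -0.2 ] F [ 1.4 -0.3  0.1] open 0.0912356481110021
```

Request:
apply_moves --steps "1 20 25 0 -2.4; 1 20 25 0 0; 1 20 2 0 0; 1 0 0 0 0"

```text
t: 3.6
ee_pos: [0.507, -0.2544, 0.1482]
tcp_rot: [-0.435, -0.553, -0.433, 0.563]
force: [-0.9, -0.0, 0.1]
opening: 0.0911
```

```bash
cat >> h.py <<'E'
def box(P,zlo,zhi,cx,cy,r,nm=''):
    m=(P[...,2]>zlo/1e3)&(P[...,2]<zhi/1e3)&(np.hypot(P[...,0]*1e3-cx,P[...,1]*1e3-cy)<r)
    n,l,s,c=cv2.connectedComponentsWithStats(np.uint8(m))
    for k in range(1,n):
        if s[k,4]>60:
            Q=P[l==k]*1e3;(a,b),(w,h),g=cv2.minAreaRect(Q[:,:2].astype(np.float32))
            print(nm,'px',c[k].round(),s[k,4],'ctr',round(a,1),round(b,1),'size',round(w,1),round(h,1),'ang',round(g,1),'z',np.percentile(Q[:,2],[5,50,95]).round(1))
E
python3 -c "
from h import *
go(505,-249,11,-14)
P=cloud(grab('wrist','w1.png'))
box(P,26,60,505,-249,60,'fin');box(P,4,60,505,-249,60,'tile')"
```

```text
turn -0.2 -> q6 about -0.23 or -0.22; shift [137.1  -2.3  -6.6]
turn 179.8 -> q6 about 2.92 or -3.36; shift [137.1   2.3   6.6]
t 3.6 pos [ 507.  -254.4  148.2] yaw -14.2 toolx [-0.01  -0.011 -1.   ] q [-0.48  0.36  1.68 -0.02  1.11 -0.22] F [-0.9 -0.   0.1] open 0.09106774558250971
fin px [280. 188.] 1086 ctr 505.8 -248.8 size 63.5 11.5 ang 76.0 z [32.  33.2 34.4]
tile px [281. 183.] 4310 ctr 506.0 -248.9 size 63.7 54.1 ang 75.8 z [ 6.1  7.6 33.8]
```

View pics/w1.png

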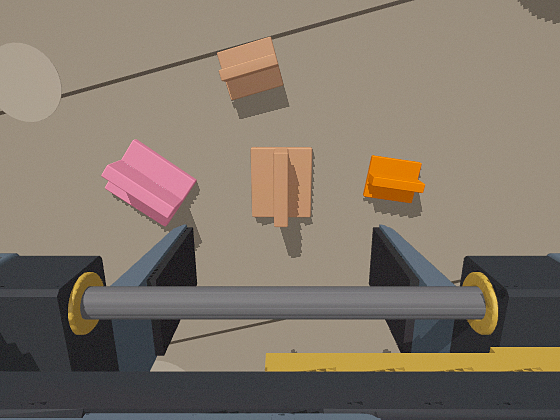

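The wrist view shows the target tile under the gripper at (280,185), with pink to the left and orange to the right. It measures 64x54 mm at (506,-249) and its fin is at 76°. I'll go down with the jaws half open.

Request:
apply_moves --steps "0 0 -2 -6 0; 0 30 0 0 0; 0 30 0 0 0; 0 30 0 0 0; 0 20 0 0 0; 0 10 0 0 0; 0 0 0 0 0"

```text
t: 4.53
ee_pos: [0.5104, -0.2492, 0.0348]
tcp_rot: [-0.441, -0.556, -0.428, 0.56]
force: [-0.1, 0.1, 0.3]
opening: 0.0456
```

```bash
python3 -c "
from h import *
go(506,-249,12,-14)"
```

```text
turn -0.1 -> q6 about -0.21 or -0.20; shift [22.8 -4.5  0.5]
turn 179.9 -> q6 about 2.93 or -3.35; shift [22.8  4.5 -0.5]
t 4.525 pos [ 510.4 -249.2   34.8] yaw -14.1 toolx [ 0.006 -0.019 -1.   ] q [-0.47  0.47  1.83 -0.02  0.83 -0.21] F [-0.1  0.1  0.3] open 0.04562749558343021
```

Request:
apply_moves --steps "0 11 -4 0 0; 0 10 0 0 0; 0 2 0 0 0; -1 0 0 0 0; -1 0 0 0 0; -1 0 0 0 0; -1 0 0 0 0; -1 0 0 0 0; -1 0 0 0 0" --grip_force 25

```text
t: 5.65
ee_pos: [0.5078, -0.2492, 0.0131]
tcp_rot: [-0.443, -0.556, -0.427, 0.559]
force: [-0.4, -0.1, -0.7]
opening: 0.0119
```

Request:
apply_moves --steps "-1 -10 0 0 0; -1 -30 0 0 0; -1 -40 0 0 0; -1 -40 0 0 0; -1 -30 0 0 0; -1 0 0 0 0"

```text
t: 6.4
ee_pos: [0.5065, -0.246, 0.1698]
tcp_rot: [-0.443, -0.556, -0.426, 0.559]
force: [0.0, -0.1, -1.8]
opening: 0.0122
```

```bash
python3 -c "
from h import *
go(558,247.5,150,22.3)
P=cloud(grab('wrist'))
box(P,60,250,506,-249,70,'held')"
```

```text
turn -36.4 -> q6 about -0.85 or 0.43; shift [  10.   234.9 -437.4]
turn 143.6 -> q6 about 2.29 or -2.72; shift [  10.  -234.9  437.4]
t 6.4 pos [ 506.5 -246.   169.8] yaw -14.1 toolx [ 0.012 -0.021 -1.   ] q [-0.46  0.32  1.68 -0.02  1.12 -0.21] F [ 0.  -0.1 -1.8] open 0.012191457327174702
held px [282. 234.] 8508 ctr 509.9 -233.5 size 37.9 54.1 ang 75.9 z [163.  183.1 219.8]
held px [260. 335.] 559 ctr 498.4 -243.2 size 32.9 3.7 ang 77.2 z [222.2 225.1 247.1]
held px [282. 326.] 331 ctr 499.5 -273.3 size 9.1 11.3 ang 75.0 z [189.3 190.2 191. ]
held px [306. 335.] 566 ctr 513.2 -247.4 size 32.5 3.5 ang 76.0 z [221.9 225.4 247.8]
```

The grip is confirmed: opening is 12 mm and the weight shows in the force reading. Next I carry the tile over the setter.

Request:
apply_moves --steps "-1 0 0 0 -9; -1 0 0 0 -9; -1 0 0 0 -9; -1 0 0 0 -9; -1 0 18 -34 0; -1 0 18 -34 0; -1 0 18 -34 0; -1 0 18 -34 0; -1 0 18 -34 0; -1 0 18 -34 0; -1 0 18 -34 0; -1 0 18 -34 0; -1 0 18 -34 0; -1 0 18 -34 0; -1 0 18 -34 0; -1 0 18 -34 0; -1 0 0 0 0"

```text
t: 8.57
ee_pos: [0.528, 0.2298, 0.129]
tcp_rot: [0.578, 0.377, 0.6, -0.404]
force: [-0.5, -0.2, -0.6]
opening: 0.0118
```

```bash
python3 -c "
from h import *
go(558,247.5,150,22.3)
P=cloud(grab('wrist','w2.png'))
box(P,45,62,558,247,110,'bearer')
P=cloud(grab('top'))
box(P,45,62,558,247,110,'bearer-top')"
```

```text
turn 0.6 -> q6 about -0.00 or -0.03; shift [-22.7  33.4  -5.1]
turn -179.4 -> q6 about -3.14 or 3.12; shift [-22.7 -33.4   5.1]
t 8.575 pos [528.  229.8 129. ] yaw 22.9 toolx [-0.047 -0.015 -0.999] q [ 0.39  0.41  1.65  0.    1.13 -0.01] F [-0.5 -0.2 -0.6] open 0.011843047306213146
bearer px [345. 122.] 5707 ctr 537.1 302.9 size 156.2 16.1 ang 22.2 z [52.8 54.3 55.5]
bearer px [427. 279.] 271 ctr 643.9 222.8 size 17.8 7.1 ang 23.0 z [46.5 53.5 55.1]
bearer-top px [191. 204.] 369 ctr 580.6 191.7 size 155.4 16.7 ang 22.1 z [49.6 54.4 58.8]
```

Request:
apply_moves --steps "-1 0 18 -3 0.6; -1 0 15 -2 0; -1 15 0 0 0; -1 15 0 0 0; -1 0 0 0 0"

```text
t: 9.3
ee_pos: [0.5527, 0.2392, 0.0929]
tcp_rot: [0.574, 0.378, 0.598, -0.412]
force: [-0.3, -0.3, -0.6]
opening: 0.0113
```

```bash
python3 -c "
from h import *
go(559,247,26,22.3)"
```

```text
turn -0.3 -> q6 about -0.00 or 0.01; shift [66.3 12.7 -4.7]
turn 179.7 -> q6 about 3.14 or -3.13; shift [ 66.3 -12.7   4.7]
t 9.3 pos [552.7 239.2  92.9] yaw 22.0 toolx [-0.055 -0.02  -0.998] q [0.39 0.49 1.62 0.   1.09 0.  ] F [-0.3 -0.3 -0.6] open 0.011319316202842598
```

View pics/w2.png

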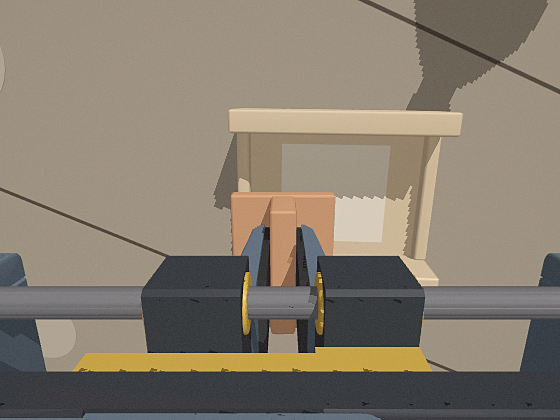

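Request:
apply_moves --steps "-1 6 9 -4 0; -1 14 4 -1 0; -1 14 0 0 0; -1 12 0 0 0; -1 0 0 0 0"

```text
t: 9.93
ee_pos: [0.5603, 0.2483, 0.0426]
tcp_rot: [0.574, 0.378, 0.598, -0.412]
force: [-0.2, -0.5, -0.8]
opening: 0.0116
```

```bash
python3 -c "
from h import *
go(559,247,26,22.3)"
```

```text
turn -0.3 -> q6 about 0.01 or 0.02; shift [16.6 -0.7  0.7]
turn 179.7 -> q6 about 3.15 or -3.13; shift [16.6  0.7 -0.7]
t 9.925 pos [560.3 248.3  42.6] yaw 22.0 toolx [-0.056 -0.021 -0.998] q [0.4  0.55 1.65 0.   1.   0.01] F [-0.2 -0.5 -0.8] open 0.011600986510592973
```

Request:
apply_moves --steps "-1 8 0 0 0; -1 7 0 0 0; -1 3 0 0 0; -1 0 0 0 0"

```text
t: 10.42
ee_pos: [0.56, 0.2485, 0.0266]
tcp_rot: [0.574, 0.379, 0.598, -0.411]
force: [0.3, -0.1, -1.1]
opening: 0.0117
```

Request:
apply_moves --steps "-1 2 0 0 0; -1 0 0 0 0"

```text
t: 10.68
ee_pos: [0.5601, 0.2487, 0.0264]
tcp_rot: [0.575, 0.38, 0.597, -0.411]
force: [0.0, -0.3, -1.3]
opening: 0.0118
```

Request:
apply_moves --steps "-1 1.5 0 0 0; -1 0 0 0 0"

```text
t: 10.92
ee_pos: [0.5602, 0.2487, 0.0263]
tcp_rot: [0.575, 0.38, 0.597, -0.411]
force: [0.1, -0.3, 0.3]
opening: 0.0116
```

Request:
apply_moves --steps "-1 3.5 0 0 0; -1 1 0 0 0; -1 1 0 0 0"

```text
t: 11.3
ee_pos: [0.56, 0.2489, 0.0256]
tcp_rot: [0.575, 0.381, 0.597, -0.41]
force: [-2.9, -0.6, 6.6]
opening: 0.0121
```

Contact: 6.6 N upward. I'll release it gently, back off, rise and check.

Request:
apply_moves --steps "-0.4 0 0 0 0; -0.3 0 0 0 0; -0.2 0 0 0 0; -0.1 0 0 0 0; 0 0 0 0 0; 0 0 0 0 0; 0 -20 0 0 0; 0 -40 0 0 0; 0 -40 0 0 0; 0 -40 0 0 0; 0 0 0 0 0"

```text
t: 12.68
ee_pos: [0.5669, 0.2512, 0.167]
tcp_rot: [0.574, 0.38, 0.597, -0.411]
force: [-0.0, -0.4, -1.9]
opening: 0.0456
```

```bash
python3 -c "
from h import *
P=cloud(grab('wrist','w3.png'))
box(P,40,50,559,247,40,'fin');box(P,17,23,559,247,45,'foot');box(P,50,62,559,247,110,'bearer')
P=cloud(grab('top'))
box(P,8,40,500,12,100,'batt')
go(500,12,150,-21.3)"
```

```text
fin px [282. 194.] 1063 ctr 560.4 248.4 size 11.9 63.7 ang 21.6 z [43.5 45.2 46.4]
foot px [264. 187.] 1376 ctr 544.0 241.8 size 20.0 64.3 ang 19.9 z [18.  19.2 20.5]
foot px [301. 188.] 1580 ctr 573.3 253.6 size 26.8 64.5 ang 23.7 z [18.2 19.4 20.6]
bearer px [281. 125.] 4149 ctr 537.2 303.2 size 155.7 15.6 ang 22.2 z [52.8 54.3 55.5]
bearer px [283. 265.] 1576 ctr 583.6 192.8 size 76.4 16.5 ang 22.2 z [51.6 54.1 55.3]
batt px [259. 233.] 1264 ctr 499.5 11.9 size 159.8 59.8 ang 68.7 z [10.1 14.5 19. ]
turn -136.7 -> q6 about -2.37 or 2.40; shift [  22.2  -27.2 -244.7]
turn 43.3 -> q6 about 0.77 or -0.74; shift [ 22.2  27.2 244.7]
t 12.775 pos [564.7 250.3 163.3] yaw 22.0 toolx [-0.059 -0.021 -0.998] q [0.4  0.45 1.49 0.   1.26 0.01] F [-0.9 -1.  -0.8] open 0.04577870120770656
```

View pics/w3.png

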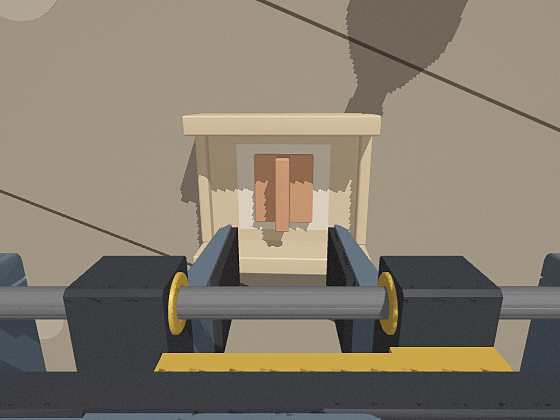

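The tile stands upright in the middle of the patch at about (283,190). Its fin centre is at (560,248) against the setter centre (559,247), its foot top is at z≈19.5 and the fin top at z≈45. I go to the slab next.

Request:
apply_moves --steps "1 0 0 0 9; 1 0 0 0 9; 1 0 0 0 9; 1 0 0 0 9; 1 0 0 0 7; 1 0 2 20 0; 1 0 2 20 0; 1 0 2 20 0; 1 0 2 20 0; 1 0 2 20 0; 1 0 2 20 0; 1 0 2 20 0; 1 0 2 20 0; 1 0 2 20 0; 1 0 2 20 0; 1 0 0 0 0"

```text
t: 14.78
ee_pos: [0.4958, 0.0393, 0.1619]
tcp_rot: [-0.387, -0.556, -0.4, 0.617]
force: [0.5, -0.1, 0.7]
opening: 0.0911
```

```bash
python3 -c "
from h import *
go(500,12,100,-21.3)"
```

```text
turn 178.9 -> q6 about 3.60 or -2.65; shift [ 62.2 -17.8 -20.2]
turn -1.1 -> q6 about 0.46 or 0.49; shift [62.2 17.8 20.2]
t 14.775 pos [495.8  39.3 161.9] yaw -22.4 toolx [-0.082 -0.032 -0.996] q [ 0.07  0.28  1.76 -0.03  1.18  0.47] F [ 0.5 -0.1  0.7] open 0.09108544524969084
```

The tool is leaning inward by about 0.08 rad. I'll test whether vertical moves reduce that.

Request:
apply_moves --steps "1 0 9 10 -1; 1 0 9 10 0; 1 0 0 0 0"

```text
t: 15.15
ee_pos: [0.506, 0.014, 0.162]
tcp_rot: [-0.392, -0.553, -0.406, 0.613]
force: [-0.3, 0.4, -0.5]
opening: 0.0913
```

```bash
python3 -c "
from h import *
go(500,12,100,-21.3)"
```

```text
turn -0.0 -> q6 about 0.41 or 0.41; shift [62.3 -0.9  0.4]
turn 180.0 -> q6 about 3.55 or -2.73; shift [62.3  0.9 -0.4]
t 15.15 pos [506.  14. 162.] yaw -21.3 toolx [-0.081 -0.031 -0.996] q [ 0.02  0.3   1.74 -0.03  1.19  0.41] F [-0.3  0.4 -0.5] open 0.09134629842032592
```

Request:
apply_moves --steps "1 40 0 0 0; 1 40 0 0 0; 1 0 0 0 0"

```text
t: 15.52
ee_pos: [0.5008, 0.0129, 0.0812]
tcp_rot: [-0.392, -0.554, -0.406, 0.612]
force: [-0.1, 0.3, 0.3]
opening: 0.091
```

```bash
python3 -c "
from h import *
go(500,12,100,-21.3)"
```

```text
turn -0.1 -> q6 about 0.41 or 0.41; shift [-18.6  -1.6   2.1]
turn 179.9 -> q6 about 3.55 or -2.73; shift [-18.6   1.6  -2.1]
t 15.525 pos [500.8  12.9  81.2] yaw -21.4 toolx [-0.078 -0.029 -0.997] q [ 0.02  0.37  1.86 -0.03  0.99  0.41] F [-0.1  0.3  0.3] open 0.09096167630297254
```

Request:
apply_moves --steps "1 -40 0 0 0; 1 -40 0 0 0; 1 0 0 0 0"

```text
t: 15.9
ee_pos: [0.5093, 0.0166, 0.1669]
tcp_rot: [-0.393, -0.556, -0.406, 0.61]
force: [0.1, 0.5, -0.2]
opening: 0.091
```

```bash
python3 -c "
from h import *
go(500,12,100,-21.3)"
```

```text
turn -0.0 -> q6 about 0.41 or 0.41; shift [67.5 -3.1  4.1]
turn 180.0 -> q6 about 3.55 or -2.73; shift [67.5  3.1 -4.1]
t 15.9 pos [509.3  16.6 166.9] yaw -21.3 toolx [-0.074 -0.028 -0.997] q [ 0.03  0.29  1.73 -0.03  1.19  0.41] F [ 0.1  0.5 -0.2] open 0.09096569616460691
```

Request:
apply_moves --steps "1 0 46 -18 0; 1 0 46 -18 0; 1 0 46 -18 0; 1 0 0 0 0"

```text
t: 16.4
ee_pos: [0.6601, 0.0183, 0.1576]
tcp_rot: [-0.393, -0.556, -0.406, 0.61]
force: [-1.3, 0.1, 0.5]
opening: 0.091
```

```bash
python3 -c "
from h import *
go(500,12,100,-21.3)"
```

```text
turn 0.0 -> q6 about 0.40 or 0.40; shift [  69.2 -143.3   60.5]
turn -180.0 -> q6 about -2.74 or 3.54; shift [ 69.2 143.3 -60.5]
t 16.4 pos [660.1  18.3 157.6] yaw -21.3 toolx [-0.072 -0.027 -0.997] q [ 0.02  0.53  1.37 -0.03  1.31  0.4 ] F [-1.3  0.1  0.5] open 0.09101022778579274
```

Request:
apply_moves --steps "1 0 -20 8 0; 1 0 -20 8 0; 1 0 -20 8 0; 1 0 -20 8 0; 1 0 -20 8 0; 1 0 -20 8 0; 1 0 -20 8 0; 1 0 0 0 0"

```text
t: 17.4
ee_pos: [0.495, 0.0184, 0.1703]
tcp_rot: [-0.391, -0.554, -0.408, 0.612]
force: [0.1, -0.2, 0.2]
opening: 0.0912
```

```bash
python3 -c "
from h import *
go(500,12,100,-21.3)"
```

```text
turn 0.1 -> q6 about 0.41 or 0.41; shift [69.8 11.6  0.4]
turn -179.9 -> q6 about -2.73 or 3.55; shift [ 69.8 -11.6  -0.4]
t 17.4 pos [495.   18.4 170.3] yaw -21.2 toolx [-0.081 -0.026 -0.996] q [ 0.03  0.27  1.75 -0.03  1.2   0.41] F [ 0.1 -0.2  0.2] open 0.09123022095219226
```

Request:
apply_moves --steps "1 0 19 -7 0; 1 0 19 -7 0; 1 0 19 -7 0; 1 0 19 -7 0; 1 0 19 -7 0; 1 0 19 -7 0; 1 0 19 -7 0; 1 0 0 0 0"

```text
t: 18.4
ee_pos: [0.643, 0.0171, 0.1591]
tcp_rot: [-0.392, -0.555, -0.408, 0.61]
force: [-0.1, -0.2, 0.2]
opening: 0.0912
```

```bash
python3 -c "
from h import *
go(500,12,100,-21.3)"
```

```text
turn 0.1 -> q6 about 0.40 or 0.39; shift [  70.1 -127.4   53.2]
turn -179.9 -> q6 about -2.74 or 3.54; shift [ 70.1 127.4 -53.2]
t 18.4 pos [643.   17.1 159.1] yaw -21.2 toolx [-0.077 -0.026 -0.997] q [ 0.02  0.5   1.41 -0.02  1.3   0.4 ] F [-0.1 -0.2  0.2] open 0.09115193322772756
```

Request:
apply_moves --steps "1 0 -50 20 0; 1 0 -50 20 0; 1 0 -34 13 0; 1 0 0 0 0"

```text
t: 18.9
ee_pos: [0.4925, 0.0162, 0.1691]
tcp_rot: [-0.391, -0.554, -0.409, 0.611]
force: [0.4, 0.3, 0.3]
opening: 0.0911
```

```bash
python3 -c "
from h import *
go(500,12,100,-21.3)"
```

```text
turn 0.1 -> q6 about 0.41 or 0.40; shift [68.3 13.1 -2.4]
turn -179.9 -> q6 about -2.74 or 3.54; shift [ 68.3 -13.1   2.4]
t 18.9 pos [492.5  16.2 169.1] yaw -21.2 toolx [-0.081 -0.026 -0.996] q [ 0.03  0.27  1.76 -0.03  1.19  0.4 ] F [0.4 0.3 0.3] open 0.09111858160303225
```

The tilt stays at about 0.08 rad, which is tolerable because both pieces settle flat on release. I check the slab from close by and go down.

Request:
apply_moves --steps "1 0 13 -2 0; 1 20 0 0 0; 1 20 0 0 0; 1 0 0 0 0"

```text
t: 19.4
ee_pos: [0.5093, 0.0119, 0.1277]
tcp_rot: [-0.392, -0.556, -0.407, 0.609]
force: [-0.1, -0.9, 0.8]
opening: 0.0911
```

```bash
python3 -c "
from h import *
P=cloud(grab('wrist','w4.png'))
box(P,9,25,500,12,100,'batt')
go(500,12,6,-21.3)"
```

```text
batt px [282. 184.] 13477 ctr 501.3 11.8 size 159.7 60.1 ang 68.7 z [13.1 14.2 15.4]
turn 0.1 -> q6 about 0.40 or 0.40; shift [123.   -2.4  -2.6]
turn -179.9 -> q6 about -2.74 or 3.54; shift [123.    2.4   2.6]
t 19.45 pos [510.1  11.9 128.6] yaw -21.2 toolx [-0.072 -0.026 -0.997] q [ 0.02  0.33  1.79 -0.03  1.1   0.4 ] F [ 0.7 -0.1  0.7] open 0.09128099261680135
```

View pics/w4.png

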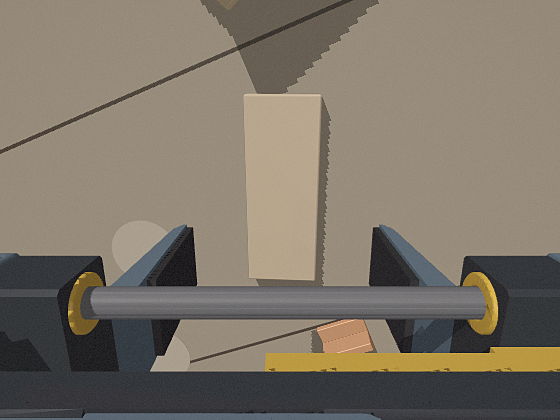

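The slab is centred and square between the jaws at (283,187), centre (501,12). I descend.

Request:
apply_moves --steps "1 25 0 -2 0; 1 25 0 0 0; 1 25 0 0 0; 1 15 0 0 0; 1 0 0 0 0"

```text
t: 20.08
ee_pos: [0.5141, 0.0113, 0.0403]
tcp_rot: [-0.395, -0.56, -0.404, 0.605]
force: [0.7, 0.6, -0.2]
opening: 0.0912
```

```bash
python3 -c "
from h import *
go(501,12,6,-21.3)"
```

```text
turn 0.1 -> q6 about 0.41 or 0.40; shift [ 35.  -10.9   2.6]
turn -179.9 -> q6 about -2.73 or 3.54; shift [35.  10.9 -2.6]
t 20.075 pos [514.1  11.3  40.3] yaw -21.2 toolx [-0.059 -0.025 -0.998] q [ 0.02  0.43  1.89 -0.03  0.88  0.4 ] F [ 0.7  0.6 -0.2] open 0.09115566266954016
```

Request:
apply_moves --steps "1 -40 -4 0 0; 1 -40 -4 0 0; 1 -40 -4 0 0; 1 0 0 0 0; 1 25 0 0 0; 1 25 0 0 0; 1 25 0 0 0; 1 25 0 0 0; 1 0 0 0 0; 1 -40 -4 0 0; 1 -40 -4 0 0; 1 -30 -4 0 0; 1 0 0 0 0; 1 25 0 0 0; 1 25 0 0 0; 1 25 0 0 0; 1 25 0 0 0; 1 0 0 0 0"

```text
t: 22.32
ee_pos: [0.5045, 0.0206, 0.0826]
tcp_rot: [-0.399, -0.567, -0.4, 0.599]
force: [-0.0, 0.4, -0.2]
opening: 0.0912
```

```bash
python3 -c "
from h import *
go(501,12,6,-21.3)"
```

```text
turn 0.2 -> q6 about 0.42 or 0.42; shift [76.8  2.   6.4]
turn -179.8 -> q6 about -2.72 or 3.56; shift [76.8 -2.  -6.4]
t 22.325 pos [504.5  20.6  82.6] yaw -21.1 toolx [-0.039 -0.025 -0.999] q [ 0.03  0.36  1.88 -0.03  0.95  0.42] F [-0.   0.4 -0.2] open 0.09123542338304323
```

The vertical cycles cut the lean to 0.04, so I go on down to grasp.

Request:
apply_moves --steps "1 25 0 6 0; 1 25 -3 0 0; 1 15 -3 0 0; 1 0 0 0 0"

```text
t: 22.82
ee_pos: [0.4975, 0.0154, 0.0194]
tcp_rot: [-0.4, -0.569, -0.399, 0.598]
force: [-0.1, -0.4, -0.5]
opening: 0.0912
```

```bash
python3 -c "
from h import *
go(501,12,5,-21.3)"
```

```text
turn 0.1 -> q6 about 0.42 or 0.41; shift [14.3  4.8  1.4]
turn -179.9 -> q6 about -2.72 or 3.56; shift [14.3 -4.8 -1.4]
t 22.825 pos [497.5  15.4  19.4] yaw -21.2 toolx [-0.033 -0.025 -0.999] q [ 0.02  0.43  1.97 -0.03  0.78  0.42] F [-0.1 -0.4 -0.5] open 0.09115082915380106
```

Request:
apply_moves --steps "1 8 5 2 0; 1 6 0 0 0; 1 0 0 0 0"

```text
t: 23.2
ee_pos: [0.5037, 0.011, 0.0066]
tcp_rot: [-0.401, -0.57, -0.398, 0.596]
force: [-0.6, -0.3, -0.2]
opening: 0.0911
```

```bash
python3 -c "
from h import *
go(501,12,5,-21.3)"
```

```text
turn 0.1 -> q6 about 0.41 or 0.41; shift [ 1.7 -2.9 -0. ]
turn -179.9 -> q6 about -2.73 or 3.55; shift [1.7 2.9 0. ]
t 23.2 pos [503.7  11.    6.6] yaw -21.2 toolx [-0.028 -0.025 -0.999] q [ 0.02  0.45  1.97 -0.04  0.75  0.41] F [-0.6 -0.3 -0.2] open 0.09113390086571409
```

Request:
apply_moves --steps "1 2 -3 0 0; -1 0 0 0 0; -1 0 0 0 0; -1 0 0 0 0; -1 0 0 0 0; -1 0 0 0 0; -1 0 0 0 0" --grip_force 40

```text
t: 24.08
ee_pos: [0.5011, 0.0122, 0.0052]
tcp_rot: [-0.402, -0.57, -0.398, 0.596]
force: [0.1, -0.3, -0.4]
opening: 0.0596
```

Request:
apply_moves --steps "-1 -10 0 0 0; -1 -25 0 0 0; -1 -30 0 0 0; -1 -30 0 0 0; -1 -30 0 0 0; -1 -30 0 0 0; -1 0 0 0 0"

```text
t: 24.95
ee_pos: [0.5026, 0.0162, 0.1647]
tcp_rot: [-0.4, -0.569, -0.399, 0.598]
force: [-0.3, 0.2, -4.0]
opening: 0.0597
```

```bash
cat >> h.py <<'E'
def plane(P,x,y,z,r):
    Q=P[(np.hypot(P[...,0]*1e3-x,P[...,1]*1e3-y)<r)&(abs(P[...,2]*1e3-z)<20)]*1e3
    A=np.c_[Q[:,:2]-[x,y],np.ones(len(Q))]; s=np.linalg.lstsq(A,Q[:,2],rcond=None)[0]
    (a,b),(w,h),g=cv2.minAreaRect(Q[:,:2].astype(np.float32))
    print('plane slopes',s[:2].round(3),'z',s[2].round(1),'ctr',round(a,1),round(b,1),'size',round(w,1),round(h,1),'ang',round(g,1))
E
python3 -c "
from h import *
go(559,247,160,22.3)
p=arm.observe()['ee_pos']*1e3
plane(cloud(grab('wrist')),*p[:2],p[2]+9,90)
plane(cloud(grab('scene')),*p[:2],p[2]+9,90)"
```

```text
turn 136.5 -> q6 about 2.79 or -1.98; shift [  -2.8 -139.9  192. ]
turn -43.5 -> q6 about -0.35 or 1.16; shift [  -2.8  139.9 -192. ]
t 24.95 pos [502.6  16.2 164.7] yaw -21.2 toolx [-0.033 -0.024 -0.999] q [ 0.03  0.26  1.78 -0.03  1.13  0.41] F [-0.3  0.2 -4. ] open 0.059731536313678835
plane slopes [-0.006 -0.006] z 174.4 ctr 507.9 27.6 size 134.0 80.4 ang 68.6
plane slopes [-0.066  0.042] z 173.7 ctr 501.0 11.7 size 160.2 81.4 ang 65.6
```

The slab is held: opening is 60 mm, the load is 3–4 N and it is nearly level. I carry it at moderate speed.

Request:
apply_moves --steps "-1 0 0 0 -9; -1 0 0 0 -9; -1 0 0 0 -9; -1 0 0 0 -9; -1 0 0 0 -7; -1 0 11 -15 0; -1 0 11 -15 0; -1 0 11 -15 0; -1 0 11 -15 0; -1 0 11 -15 0; -1 0 11 -15 0; -1 0 11 -15 0; -1 0 11 -15 0; -1 0 11 -15 0; -1 0 0 0 0"

```text
t: 26.92
ee_pos: [0.5317, 0.1919, 0.1408]
tcp_rot: [0.575, 0.369, 0.605, -0.41]
force: [0.6, -0.2, -3.9]
opening: 0.0597
```

```bash
python3 -c "
from h import *
go(559.5,247.5,120,22.3)"
```

```text
turn 0.9 -> q6 about -0.06 or -0.09; shift [ 17.6  48.2 -40.9]
turn -179.1 -> q6 about -3.20 or 3.05; shift [ 17.6 -48.2  40.9]
t 26.925 pos [531.7 191.9 140.8] yaw 23.2 toolx [-0.067 -0.025 -0.997] q [ 0.33  0.4   1.64 -0.    1.17 -0.08] F [ 0.6 -0.2 -3.9] open 0.059676074549931436
```

Request:
apply_moves --steps "-1 -5 12 -10 0.9; -1 -5 12 -10 0; -1 0 12 -10 0; -1 0 10 -8 0; -1 -35 -3 0 0; -1 -35 -3 0 0; -1 -30 -3 0 0; -1 0 0 0 0; -1 25 0 0 0; -1 25 0 0 0; -1 25 0 0 0; -1 25 0 0 0; -1 0 0 0 0"

```text
t: 28.55
ee_pos: [0.5514, 0.2453, 0.1384]
tcp_rot: [0.569, 0.369, 0.604, -0.419]
force: [-0.1, -0.4, -3.0]
opening: 0.0597
```

```bash
python3 -c "
from h import *
go(559.5,247.5,120,22.3)"
```

```text
turn -0.1 -> q6 about 0.01 or 0.01; shift [17.6  9.9  1.1]
turn 179.9 -> q6 about 3.15 or -3.13; shift [17.6 -9.9 -1.1]
t 28.55 pos [551.4 245.3 138.4] yaw 22.2 toolx [-0.08  -0.031 -0.996] q [0.4  0.46 1.54 0.   1.23 0.01] F [-0.1 -0.4 -3. ] open 0.059726508063222154
```

```bash
python3 -c "
from h import *
p=arm.observe()['ee_pos']*1e3
P=cloud(grab('wrist','w5.png'))
plane(P,*p[:2],p[2]+9,90)
P=cloud(grab('top'));box(P,p[2]-10,p[2]+30,p[0],p[1],100,'slab')
d=grab('scene','s5.png');P=cloud(d);plane(P,*p[:2],p[2]+9,90)
cv2.imwrite('pics/s5c.png',cv2.resize(d['img'][100:220,230:380,::-1],None,fx=5,fy=5))"
```

```text
plane slopes [-0.061  0.005] z 148.1 ctr 549.0 258.4 size 81.0 133.8 ang 23.1
slab px [183. 205.] 589 ctr 570.1 198.6 size 61.0 59.7 ang 21.2 z [142.3 147.5 151.6]
slab px [138. 230.] 80 ctr 524.0 308.7 size 57.2 21.9 ang 22.2 z [145.2 152.2 156.1]
plane slopes [-0.063  0.029] z 151.0 ctr 557.1 241.8 size 77.0 164.2 ang 19.4
```

View pics/w5.png

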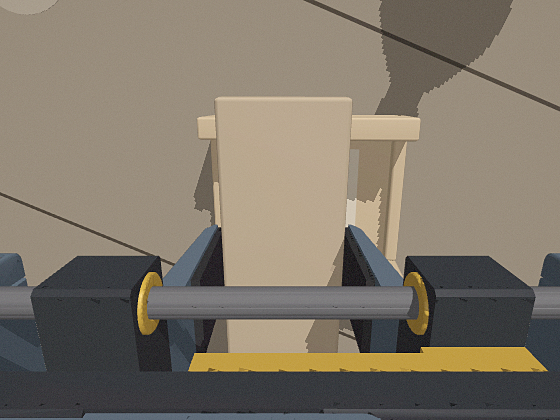

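The slab is square to the setter (22° against 22.2°) and tilted about 0.06 rad, so one edge is about 3 mm low. That is fine for setting it down. I centre it and lower.

Request:
apply_moves --steps "-1 10 7 1 0; -1 15 3 0 0; -1 15 0 0 0; -1 15 0 0 0; -1 0 0 0 0"

```text
t: 29.32
ee_pos: [0.5612, 0.2482, 0.0841]
tcp_rot: [0.571, 0.373, 0.602, -0.416]
force: [0.1, -0.1, -3.5]
opening: 0.0595
```

```bash
python3 -c "
from h import *
go(559.5,247.5,64,22.3)"
```

```text
turn -0.2 -> q6 about 0.01 or 0.01; shift [20.1 -0.4  0.1]
turn 179.8 -> q6 about 3.15 or -3.13; shift [20.1  0.4 -0.1]
t 29.325 pos [561.2 248.2  84.1] yaw 22.1 toolx [-0.07  -0.027 -0.997] q [0.4  0.52 1.59 0.   1.11 0.01] F [ 0.1 -0.1 -3.5] open 0.05948809201141984
```

Request:
apply_moves --steps "-1 8 0 0 0; -1 7 0 0 0; -1 4 0 0 0; -1 0 0 0 0"

```text
t: 29.82
ee_pos: [0.5604, 0.248, 0.0645]
tcp_rot: [0.571, 0.373, 0.601, -0.415]
force: [0.3, 0.3, -2.9]
opening: 0.0598
```

Request:
apply_moves --steps "-1 3.5 0 0 0; -1 1.5 0 0 0; -1 0 0 0 0"

```text
t: 30.2
ee_pos: [0.5605, 0.2483, 0.0623]
tcp_rot: [0.572, 0.374, 0.601, -0.415]
force: [-0.9, -0.4, -0.4]
opening: 0.0592
```

Request:
apply_moves --steps "-1 3.5 0 0 0; -1 2.5 0 0 0; -1 1.5 0 0 0; -1 0 0 0 0"

```text
t: 30.7
ee_pos: [0.5605, 0.2484, 0.0618]
tcp_rot: [0.573, 0.376, 0.6, -0.414]
force: [-0.9, 0.4, -1.0]
opening: 0.0596
```

Request:
apply_moves --steps "-1 6 0 0 0; -1 4 0 0 0; -1 2 0 0 0"

```text
t: 31.08
ee_pos: [0.5602, 0.2484, 0.0595]
tcp_rot: [0.574, 0.377, 0.599, -0.412]
force: [-3.4, -0.8, 7.2]
opening: 0.0597
```

Request:
apply_moves --steps "0.36 0 0 0 0; 0.42 0 0 0 0; 0.55 0 0 0 0; 0.75 0 0 0 0; 0.9 0 0 0 0; 0.9 0 0 0 0; 0.9 -15 0 0 0; 0.9 -30 0 0 0; 0.9 -40 0 0 0; 0.9 -40 0 0 0; 0.9 -20 0 0 0; 0.9 0 0 0 0"

```text
t: 32.58
ee_pos: [0.5707, 0.2521, 0.2125]
tcp_rot: [0.575, 0.379, 0.598, -0.41]
force: [-0.2, 0.6, -0.3]
opening: 0.0867
```

```bash
python3 -c "
from h import *
P=cloud(grab('wrist','w6.png'))
box(P,63,80,559,247,100,'slab');plane(P,559,247,70,27)
go(540,150,200,22)
P=cloud(grab('scene'));plane(P,559,247,70,27);box(P,60,80,559,247,100,'slab-scene')
d=grab('scene');cv2.imwrite('pics/s6c.png',cv2.resize(d['img'][80:220,230:390,::-1],None,fx=4.5,fy=4.2))"
```

```text
slab px [279. 182.] 11234 ctr 560.8 247.6 size 60.1 159.3 ang 22.0 z [68.1 69.3 70.4]
plane slopes [0.    0.001] z 69.3 ctr 558.9 247.1 size 53.0 53.5 ang 23.1
turn 0.1 -> q6 about 0.01 or 0.01; shift [ 14.9 -65.4  83.2]
turn -179.9 -> q6 about -3.13 or 3.15; shift [ 14.9  65.4 -83.2]
t 32.625 pos [570.2 251.9 211.4] yaw 22.1 toolx [-0.053 -0.019 -0.998] q [0.4  0.43 1.4  0.   1.37 0.01] F [-0.4  0.6 -0.4] open 0.0866784982054672
plane slopes [-0.009  0.003] z 69.9 ctr 559.8 246.7 size 51.6 48.3 ang 59.0
slab-scene px [303. 154.] 620 ctr 559.2 246.1 size 59.6 167.9 ang 22.2 z [65.5 69.7 73.2]
```

View pics/s6c.png

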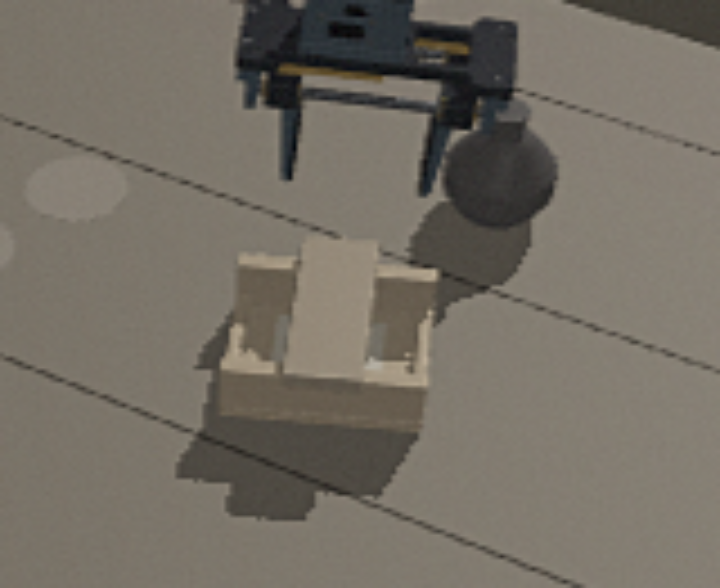

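The slab lies flat across both bearers, central and square. Its top is at z≈69–70, slope is about 0, centre (561,248) and angle 22.0°. The gripper is clear, so I hand in.

```bash
python3 -c "
from h import *
print(arm.hand_in())"
```

```text
the job is handed in; nothing more can be done
None
```

The tile is standing on the patch, the slab is roofing it across both bearers, and I handed the job in at about 33 s of the 62 s allowed.

- **Tile:** I picked the larger terracotta T and left the small, orange and pink ones alone. I set it down until the tool felt about 7 N and released it. It stood upright on the floor, about 2 mm from the setter's centre. The slab was still more than 0.2 m away at that point.
- **Slab:** I laid it across the bearers the same way and released it. The wrist camera then showed it flat, within about 2 mm of centre. It was square to within about 0.2°, with its top at z ≈ 69–70 mm (70 expected).
- **Bystanders:** The arm did not go near the mould, jug or bowl. I did not re-measure their positions at the end.

**What was off:**
- **Tool lean:** the tool gradually leaned by up to about 0.09 rad, and I could only partly correct it. Both pieces went down slightly tilted. The slab measured flat after release, and the tile's foot and fin heights fit it standing upright.
- **Scene camera:** it disagreed slightly with the wrist camera on the slab, giving a slope of 0.009 rad and a length of 168 mm. I put that down to its coarse resolution.
- **Tile under the roof:** I could not measure it again once the slab was on.

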